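# Pack the last printed columns into the divided crate

## Robot

A 6-joint arm with a two-finger parallel gripper is mounted at the origin on the work surface. World frame = base frame: x ahead of the robot, y to its left, z up, the work surface at z = 0. Lengths are in m, angles in rad, forces in N, time in s.
With the tool pointing down it reaches from about 0.375 to 0.975 m from the base axis. Payload 3.8 kg.
Tool frame: the origin (TCP) lies midway between the tips of the shut fingers; the grasp point (between the pads) lies 19 mm behind it; z points along the fingers, y is the direction in which the jaws open and shut (so a half turn about z gives the same grasp; the last joint's range is limited). The gripper opens to 85 mm and grips with 20 to 120 N. Pads are 22 mm wide; open, the fingers measure 114 mm over their backs; the gripper's body (76 mm by 85 mm) begins 54 mm behind the grasp point. The pads swing forward as they close: fully open they stand 13 mm farther back than shut.
Start: joints at [1.156, 0.264, 1.604, -0, 1.274, -0.037], TCP at [0.249, 0.627, 0.231] pointing down, gripper open.
Joint ranges: [-2.63, 2.63], [-0.94, 2.18], [0.31, 2.57], [-1.31, 4.45], [0, 2.66], [-2.55, 2.55]. Speed limits (rad/s): [2.57, 2.57, 3.14, 3.14, 3.14, 3.14].

## Interface

Orientations are given as a unit quaternion [w, x, y, z].
In Python, from rig import robot, eyes gives the robot as it stands. Calls block until the motion is done:
- robot.move_ptp(position, orientation): joint-space move of the TCP to a pose.
- robot.line_to(position, orientation=None, vel=0.15, stop_force=None): straight line of the TCP; orientation=None keeps the orientation; vel is the mean speed in m/s. With stop_force (N) it stops when the force on the tool has changed by that much, and returns True; else False.
- robot.set_joints(angles): joint-space move.
- robot.command_gripper(opening): finger opening in m; the grip force is fixed at half the most; returns when the fingers have stopped.
- robot.dwell(seconds).
- robot.inverse_kinematics(position, orientation): joint angles nearest the present ones, or None.
- robot.read_state(): the state.
- eyes.grab_frame(name): name is "side" or "top"; returns the picture (384x512x3 uint8, red, green, blue); there is no depth.
- eyes.camera_model(name): a dict with "fov_y" (degrees; the focal length in pixels is half the picture's height over the tangent of half this angle, whatever the lens; pixels are square), "cx", "cy" (the principal point, pixels), "T" (4x4, takes a point from camera to world coordinates). Camera axes: x right, y down, z forward; pixel columns grow to the right and rows downward; lengths in m; the calibration is good to about 2 mm. A picture is of the moment at which its call begins. camera_model takes no time and is no camera call.
A pose or a line that the arm cannot do raises robot.PlanningError and nothing moves.
- robot.sign_off(): hands the job in, once; it reports no verdict.
The state is a dict: "clock": time; "q": joint angles; "dq": joint speeds; "joint_torque": joint torques, N m; "tool_pos": TCP position; "tool_rot": TCP orientation; "ft_force": force on the tool from outside, world axes, zero at the start; "ft_torque": the same for the moment, N m; "gripper_width": finger opening in m.
Only numpy, scipy, OpenCV 4.12 (cv2) and the standard library are available. Lean on these libraries where they do the work, as an engineer would, in place of code of your own. Each camera call takes 0.05 s, during which the arm holds its last target.

## Task

Fill the crate's three empty cells with the three loose tall grey columns, one per cell, each standing upright on its pad: two stand on the table and the third hangs in the forked hook of the drying stand, from which it must be lifted up over the tips and drawn off. Set each column down rather than dropping it, keep the column that is already packed in its cell, and leave the squat housings where they are.

Things in the scene. Friction and masses are not known exactly. Their poses are not given: they have to be found in the camera images.
- colA_mid (a point): grey printed column 135 mm tall: foot 68 mm diameter (up to 40 mm, then a cone to 50), neck 26 mm diameter up to 95 mm, head 44 mm diameter from 95 to 135 mm; 0.13 to 0.25 kg. Grip it by the head. Point: its centre, on the axis 67.5 mm up; z towards the head. One of the two that stand on the table, among the squat housings.
- colB_mid (a point): grey printed column 135 mm tall: foot 68 mm diameter (up to 40 mm, then a cone to 50), neck 26 mm diameter up to 95 mm, head 44 mm diameter from 95 to 135 mm; 0.13 to 0.25 kg. Grip it by the head. Point: its centre, on the axis 67.5 mm up; z towards the head. The other that stands on the table.
- hung_mid (a point): grey printed column 135 mm tall: foot 68 mm diameter (up to 40 mm, then a cone to 50), neck 26 mm diameter up to 95 mm, head 44 mm diameter from 95 to 135 mm; 0.13 to 0.25 kg. Grip it by the head. Point: its centre, on the axis 67.5 mm up; z towards the head. Hangs upright in the forked hook by the underside of its head, foot 70 mm above the table.
- packed_mid (a point): grey printed column 135 mm tall: foot 68 mm diameter (up to 40 mm, then a cone to 50), neck 26 mm diameter up to 95 mm, head 44 mm diameter from 95 to 135 mm; 0.18 kg. Point: its centre, on the axis 67.5 mm up; z towards the head. To be left alone. Already packed in one of the crate's cells (which one varies), on the bare floor 6 mm above the table.
- fork (a point): forked hook of the drying stand: point midway between its two prongs, level with their tops, 165 mm above the table, where the hung column's neck passes. x points along the prongs back to the post, so the open end is towards -x; y is across the prongs. The head must be lifted over the tips, and the foot drawn clear of them, before the column is raised more than 45 mm
- stand: the drying stand, fixed; origin below the fork point, on the table, same axes. Prongs: level bars 8 mm wide and 8 mm thick, inner faces 34 mm apart, from a post 45 mm behind the fork point that rises no higher than the prongs. Each ends in an upturned tip 14 mm high, 30 to 38 mm in front of the fork point. Base plate 130 x 110 x 10 mm
- crate: open plywood crate, 190 x 190 mm, 60 mm high, walls 6 mm, floor 6 mm thick, divided crosswise into 2 x 2 square cells 86 mm wide (cell centres at +-46 mm in its x and y; divider walls as high as the outside, 60 mm). Origin: centre of its underside, on the table; z up, x and y along its sides. Fixed
- padA_top (a point): centre of the top of a black rubber pad, 74 mm square and 4 mm thick, on the floor of one empty crate cell; the top is 10 mm above the table. The three cells with a pad are the three empty ones; the pad's x and y lie along the crate's sides. Fixed
- padB_top (a point): centre of the top of a black rubber pad, 74 mm square and 4 mm thick, on the floor of one empty crate cell; the top is 10 mm above the table. The three cells with a pad are the three empty ones; the pad's x and y lie along the crate's sides. Fixed
- padC_top (a point): centre of the top of a black rubber pad, 74 mm square and 4 mm thick, on the floor of one empty crate cell; the top is 10 mm above the table. The three cells with a pad are the three empty ones; the pad's x and y lie along the crate's sides. Fixed
- squatA_mid (a point): grey squat printed motor housing, 74 mm diameter, 50 mm high, with a round boss 22 mm diameter on top to 68 mm. Not to be packed. This point is on its axis, 34 mm up; among the columns
- squatB_mid (a point): grey squat printed motor housing, 74 mm diameter, 50 mm high, with a round boss 22 mm diameter on top to 68 mm. Not to be packed. This point is on its axis, 34 mm up; among the columns
- squatC_mid (a point): black squat printed motor housing, 74 mm diameter, 50 mm high, with a round boss 22 mm diameter on top to 68 mm. Not to be packed. This point is on its axis, 34 mm up; farther back
There are look-alikes about, which are no part of the job. Leave any pink look-alike of the part that bears packed_mid alone. Leave any turquoise look-alike of the part that bears colA_mid alone.

How it is judged:
At the end, for the whole second after the job is handed in: Each padded cell holds one of the three columns, in any order: axis within 25 mm of the pad's centre, upright within 0.1 rad, centre under 84 mm above the table (77.5 when seated), at rest; the packed column is upright and moved less than 35 mm (horizontal distance between any of colA_mid, colB_mid, hung_mid and padA_top below 0.025 m and horizontal distance between any of colA_mid, colB_mid, hung_mid and padB_top below 0.025 m and horizontal distance between any of colA_mid, colB_mid, hung_mid and padC_top below 0.025 m and height (world z) of each of colA_mid, colB_mid, hung_mid below 0.084 m and angle between each of colA_mid, colB_mid, hung_mid, packed_mid's own z axis and vertical below 0.1 rad and linear speed of each of colA, colB, hung below 0.03 m/s and distance of packed_mid from where it was at the start of the episode below 0.035 m); the robot touches nothing.
It fails at once if a column falls: it moves faster than 0.65 m/s while the fingers do not hold it (a drop of more than about 20 mm, or a topple) ((linear speed of colA above 0.65 m/s and contact force between colA and the fingers below 0.05 N) or (linear speed of colB above 0.65 m/s and contact force between colB and the fingers below 0.05 N) or (linear speed of hung above 0.65 m/s and contact force between hung and the fingers below 0.05 N)).
It fails at once if a squat housing is moved by more than 40 mm (distance of any of squatA_mid, squatB_mid, squatC_mid from where it was at the start of the episode above 0.04 m).
It fails at once if the column already packed is lifted or tipped out of its cell (distance of packed_mid from where it was at the start of the episode above 0.05 m or angle between packed_mid's own z axis and vertical above 0.5 rad).
It also fails if it takes over 72 s, if anything falls off the work surface, if the arm or the gripper's body presses on something with over 40 N, if the wrist force passes 120 N, or if a joint passes its speed limit or range.

## Working session

There is one attempt and no reset: what is moved stays moved. The work goes in short steps, each a Python script; the robot and the scene stay as the last script left them, time stands still between calls to the robot, and variables do not carry over. Pictures are saved under pics/ and viewed, and the job is handed in when it is done.

```bash
ls; mkdir -p pics
python3 - <<'E'
from rig import robot, eyes
import cv2,numpy as np
for n in("side","top"):
    im=eyes.grab_frame(n); cv2.imwrite(f"pics/{n}0.png",cv2.cvtColor(im,cv2.COLOR_RGB2BGR))
    m=eyes.camera_model(n); print(n,m["fov_y"],m["cx"],m["cy"],{k:v for k,v in m.items() if k not in("T","fov_y","cx","cy")});print(np.round(m["T"],4))
s=robot.read_state();print(s["clock"],s["tool_pos"],s["tool_rot"],s["gripper_width"])
E
```

```text
pics
side 48.07076247935621 252.0257708037275 192.86415879414318 {}
[[ 0.6639 -0.5725  0.4811 -0.029 ]
 [-0.7477 -0.5     0.437  -0.5555]
 [-0.0097 -0.6498 -0.76    1.0261]
 [ 0.      0.      0.      1.    ]]
top 51.95698490355986 249.427733101435 183.0742769802332 {}
[[-0.0055 -0.9959  0.09    0.4607]
 [-0.9998  0.0069  0.0161 -0.0236]
 [-0.0167 -0.0899 -0.9958  1.1604]
 [ 0.      0.      0.      1.    ]]
0.1 [0.24874349 0.62678934 0.23008174] [-2.29571278e-04  1.87794106e-01  9.82207891e-01 -9.89677787e-04] 0.08552315805009023
```

View pics/side0.png

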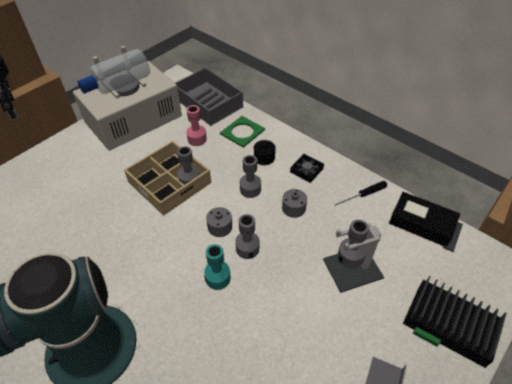

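View pics/top0.png

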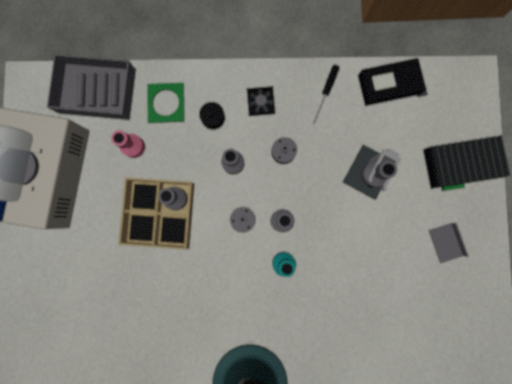

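Run:
```python
import cv2,numpy as np
t=cv2.imread("pics/top0.png");s=cv2.imread("pics/side0.png")
def up(im,x0,y0,x1,y1,k,n):
    c=cv2.resize(im[y0:y1,x0:x1],None,fx=k,fy=k,interpolation=cv2.INTER_CUBIC)
    c=cv2.convertScaleAbs(c,alpha=1.5,beta=10)
    for x in range((x0+9)//10*10,x1,10): cv2.putText(c,str(x),((x-x0)*k,8),0,.3,(0,0,255),1);cv2.line(c,((x-x0)*k,10),((x-x0)*k,16),(0,0,255),1)
    for y in range((y0+9)//10*10,y1,10): cv2.putText(c,str(y),(0,(y-y0)*k+4),0,.3,(0,0,255),1)
    cv2.imwrite(f"pics/{n}.png",c)
up(t,110,130,310,280,4,"t1");up(t,330,130,420,210,7,"t2");up(s,120,130,310,270,4,"s1");up(s,315,205,400,295,6,"s2")
```

```text
(no output)
```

View pics/t1.png

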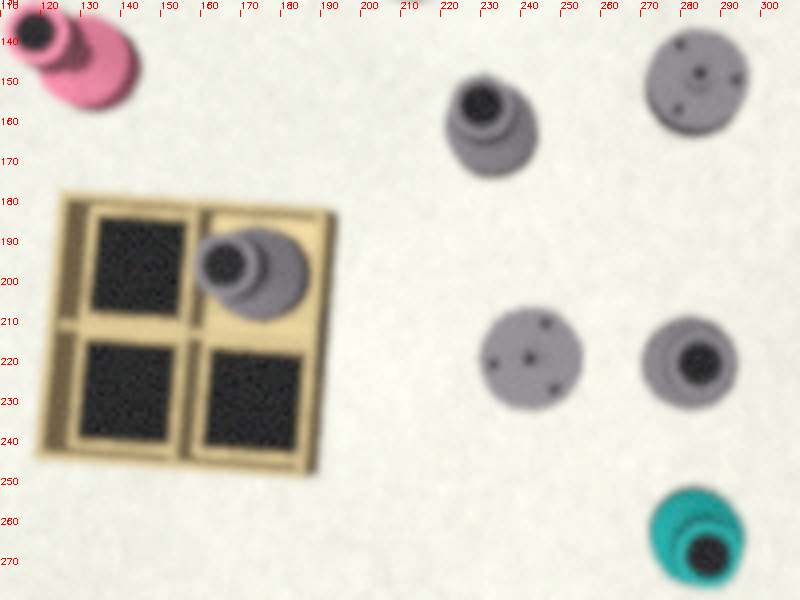

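View pics/t2.png

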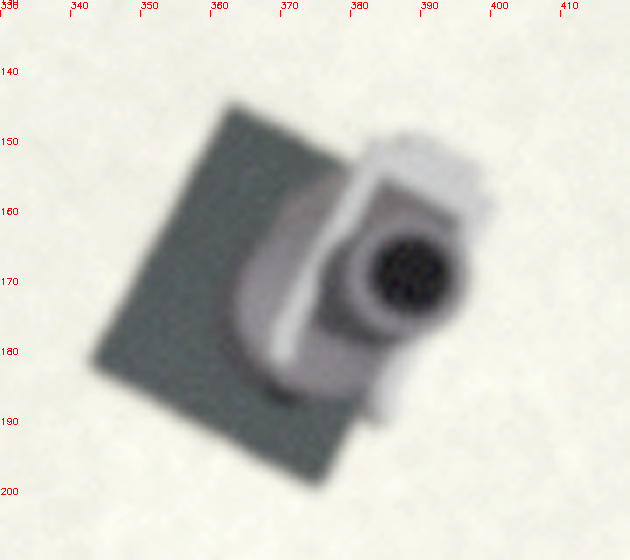

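View pics/s1.png

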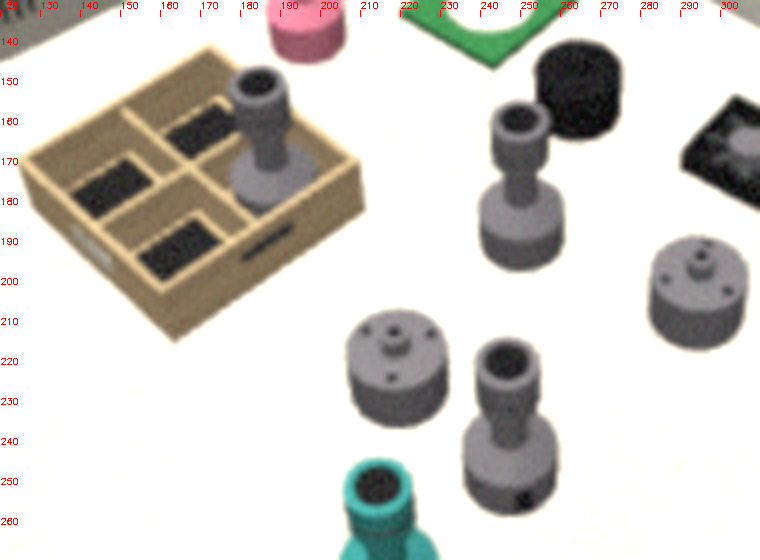

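View pics/s2.png

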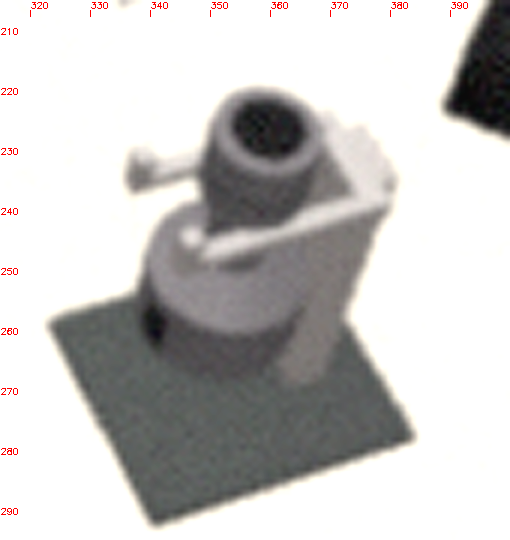

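```bash
cat > h.py <<'E'
import numpy as np,cv2
from rig import robot,eyes
def ray(n,p):
    m=eyes.camera_model(n);f=192/np.tan(np.radians(m["fov_y"]/2));T=np.array(m["T"])
    d=T[:3,:3]@np.array([(p[0]-m["cx"])/f,(p[1]-m["cy"])/f,1]);return T[:3,3],d/np.linalg.norm(d)
def onz(n,p,z):
    o,d=ray(n,p);return (o+d*(z-o[2])/d[2])[:2]
def proj(n,P):
    m=eyes.camera_model(n);f=192/np.tan(np.radians(m["fov_y"]/2));T=np.array(m["T"])
    c=T[:3,:3].T@(np.array(P)-T[:3,3]);return np.array([m["cx"]+f*c[0]/c[2],m["cy"]+f*c[1]/c[2]])
def blob(im,seed,r,thr=60):
    """centroid, area of dark blob near seed"""
    x0,y0=int(seed[0]-r),int(seed[1]-r)
    c=im[y0:y0+2*r+1,x0:x0+2*r+1].max(2) if False else im[y0:y0+2*r+1,x0:x0+2*r+1].mean(2)
    m=(cv2.GaussianBlur(c.astype(np.float32),(0,0),.6)<thr).astype(np.uint8)
    n,l,st,ce=cv2.connectedComponentsWithStats(m)
    if n<2:return None
    i=min(range(1,n),key=lambda k:np.hypot(*(ce[k]-r))-.02*st[k,4]); return ce[i]+[x0,y0],st[i,4]
E
cat > a.py <<'E'
from h import *
t=cv2.imread("pics/top0.png");s=cv2.imread("pics/side0.png")
for nm,a,b in[("far",(230,156),(250,160)),("near",(285,220.5),(246.5,220)),("hung",(388.5,169),(358.5,226)),("packed",(166,196),(184.5,151)),("teal",(287,268),(214,251)),]:
    z=.205 if nm=="hung" else .141 if nm=="packed" else .135
    pa,pb=blob(t,a,7),blob(s,b,7)
    print(nm,pa,pb,onz("top",pa[0],z),onz("side",pb[0],z))
for a in[(145,196),(142,228),(173,230)]:
    p=blob(t,a,20,75);print("pad",p,onz("top",p[0],.01))
for a in[(151,178),(207,188-30+5),(165,193)]:
    pass
for c in [(125,178),(193,183),(188,248),(119,244)]: print("crate",onz("top",c,.06))
for n,cs in(("top",[(363,144.5),(343,181.5),(375.5,199.5)]),("side",[(323,259),(340,292.5),(384,278)])):
    q=[onz(n,c,.01) for c in cs];print(n,q,np.linalg.norm(q[1]-q[0]),np.linalg.norm(q[2]-q[1]))
print("tips top",[onz("top",c,z) for c,z in (((370,180.5),.179),((384,188),.179))])
print("tips side",[onz("side",c,.179) for c in((346,244),(339,231))])
for nm,a,b in[("sqNear",(242,219.5),(218,214)),("sqFar",(284.5,148.5),(295,196))]:
    print(nm,onz("top",a,.068),onz("side",b,.068))
E
python3 a.py
```

```text
far (array([230., 156.]), np.int32(89)) (array([249.43137255, 159.68627451]), np.int32(51)) [0.62530432 0.04376552] [0.6251751  0.04701365]
near (array([284.5       , 220.37777778]), np.int32(90)) (array([246.2278481, 220.       ]), np.int32(79)) [ 0.45586938 -0.09719822] [ 0.45612211 -0.09316833]
hung (array([388.23423423, 168.87387387]), np.int32(111)) (array([359.51485149, 226.24752475]), np.int32(101)) [ 0.57935044 -0.34541622] [ 0.57951967 -0.34185727]
packed (array([165.68604651, 195.61627907]), np.int32(86)) (array([184. , 150.5]), np.int32(48)) [0.52164545 0.21083302] [0.52209556 0.21458574]
teal (array([286.66666667, 268.37142857]), np.int32(105)) (array([213.96511628, 250.95348837]), np.int32(86)) [ 0.33356992 -0.10108908] [ 0.33410104 -0.09714187]
pad (array([144.08909091, 196.18      ]), np.int32(550)) [0.52823055 0.30457679]
pad (array([141.18309859, 227.58274648]), np.int32(568)) [0.43662198 0.31137541]
pad (array([172.82302405, 229.77491409]), np.int32(582)) [0.42980911 0.21874453]
crate [0.57701853 0.34540233]
crate [0.56150421 0.15287945]
crate [0.38077822 0.16542029]
crate [0.39260105 0.35791884]
top [array([ 0.67638439, -0.33992961]), array([ 0.56741928, -0.27835784]), array([ 0.51423861, -0.37101152])] 0.12515782063356617 0.10683112359080657
side [array([ 0.56374327, -0.27609495]), array([ 0.51022611, -0.36790576]), array([ 0.62218595, -0.43141782])] 0.10627000209346295 0.12871980478023706
tips top [array([ 0.55376978, -0.3079595 ]), array([ 0.53481109, -0.34194823])]
tips side [array([ 0.53411006, -0.33916556]), array([ 0.55441269, -0.30577251])]
sqNear [0.45859995 0.01517509] [0.45593422 0.015493  ]
sqFar [ 0.65604893 -0.10470938] [ 0.6505788  -0.10671696]
```

```bash
cat > b.py <<'E'
from h import *
t=cv2.imread("pics/top0.png");s=cv2.imread("pics/side0.png")
def rect(im,seed,r,thr):
    k=4;x0,y0=int(seed[0]-r),int(seed[1]-r)
    c=cv2.resize(im[y0:y0+2*r+1,x0:x0+2*r+1],None,fx=k,fy=k,interpolation=cv2.INTER_LINEAR).mean(2)
    m=(cv2.GaussianBlur(c.astype(np.float32),(0,0),3)<thr).astype(np.uint8)
    n,l,st,ce=cv2.connectedComponentsWithStats(m);i=l[r*k,r*k]
    cs,_=cv2.findContours((l==i).astype(np.uint8),cv2.RETR_EXTERNAL,cv2.CHAIN_APPROX_NONE)
    R=cv2.minAreaRect(cs[0]);return (np.array(R[0])+.5)/k-.5+[x0,y0],np.array(R[1])/k,R[2]
P=[]
for a in[(145,196),(142,228),(173,230)]:
    for thr in(60,80): 
        c,sz,an=rect(t,a,20,thr);print(c,sz,an,onz("top",c,.01))
print("side corners",[onz("side",c,.06) for c in[(126,169.5),(172,146.5),(209.5,169.5),(160.5,203)]])
# top: ray of pictured outer top corners, refined by eye from t1
print("top corners",[onz("top",c,.06) for c in[(125.5,178.5),(192,182.5),(186.5,248),(120,244)]])
print("top divider cross",onz("top",(110+190/4,130+328/4),.06),"side",onz("side",(120+192/4,130+166/4),.06))
E
python3 b.py
python3 - <<'E'
import cv2
t=cv2.imread("pics/top0.png");s=cv2.imread("pics/side0.png")
import numpy as np
a=cv2.resize(t[172:254,112:200],None,fx=7,fy=7,interpolation=cv2.INTER_NEAREST)
b=cv2.resize(s[138:220,120:215],None,fx=7,fy=7,interpolation=cv2.INTER_NEAREST)
cv2.imwrite("pics/ca.png",cv2.convertScaleAbs(a,alpha=1.2));cv2.imwrite("pics/cb.png",cv2.convertScaleAbs(b,alpha=1.2))
E
```

```text
[144.02743912 196.24695206] [21.8956337  23.62822723] 4.969740867614746 [0.52803491 0.30475496]
[143.94310379 196.18276024] [23.64720154 25.18354416] 4.763641834259033 [0.5282252  0.30500725]
[141.19769669 227.63048553] [22.02697563 23.90371513] 4.316027641296387 [0.43648341 0.31132997]
[141.14561844 227.66429138] [23.77201462 25.43708992] 4.316027641296387 [0.43638622 0.31148062]
[172.80363655 229.76692009] [22.73356438 23.752985  ] 4.0141754150390625 [0.42983251 0.21880142]
[172.75991058 229.793787  ] [24.37314034 25.29336548] 3.945185899734497 [0.42975547 0.21892815]
side corners [array([0.39620904, 0.35846597]), array([0.55953457, 0.32853989]), array([0.56698513, 0.162525  ]), array([0.37878864, 0.1743171 ])]
top corners [array([0.57558958, 0.34395083]), array([0.56293553, 0.15570862]), array([0.38079591, 0.16958735]), array([0.39258871, 0.35512238])]
top divider cross [0.48075588 0.25180749] side [0.47655312 0.25330006]
```

View pics/ca.png

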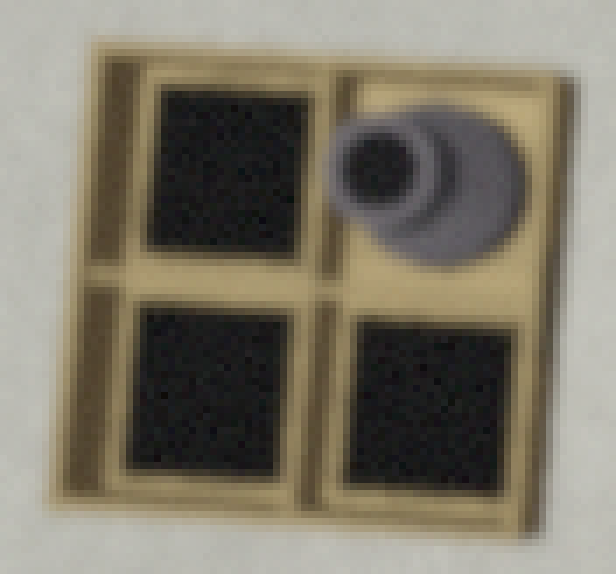

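View pics/cb.png

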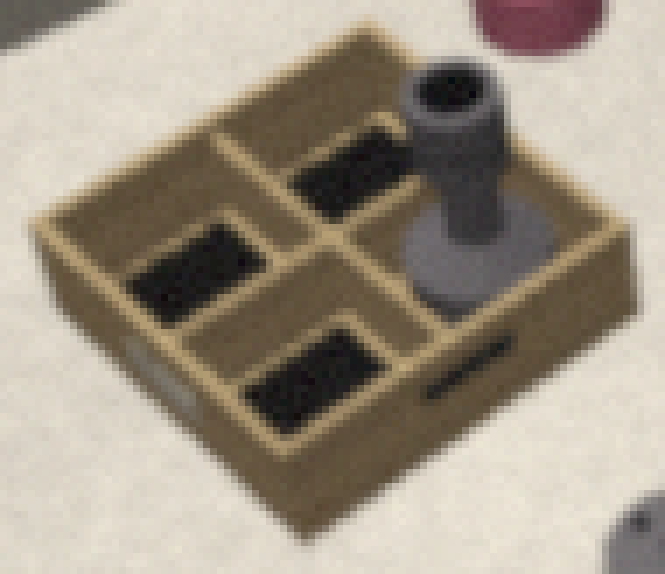

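```bash
cat > c.py <<'E'
from h import *
from b import rect,t,s
for a in[(164.5,192),(147.5,176.6)]:
    for thr in(50,65): 
        try:
            c,sz,an=rect(s,a,14,thr);print(c,sz)
        except Exception as e: print(e)
for c in[(164.4,191.8),(147.6,176.6)]: print(onz("side",c,.01))
print([np.round(onz("side",(120+(x+.5)/7-.5,138+(y+.5)/7-.5),.01),4) for x,y in[(130,290),(170,325),(265,262),(222,222),(242,385),(290,437),(390,365),(345,325)]])
# overlay predicted crate model for a centre guess
for (cx,cy),nm in (((.478,.258),"A"),):
  yaw=-.0715;R=np.array([[np.cos(yaw),-np.sin(yaw)],[np.sin(yaw),np.cos(yaw)]])
  for n,im in(("top",t),("side",s)):
    o=cv2.resize(im,None,fx=7,fy=7,interpolation=cv2.INTER_NEAREST)
    def poly(pts,z,col):
        q=[(proj(n,[*(R@np.array(p)+[cx,cy]),z])+.5)*7 for p in pts]
        cv2.polylines(o,[np.int32(np.round(q))],True,col,1)
    def sq(c,h):return[(c[0]-h,c[1]-h),(c[0]+h,c[1]-h),(c[0]+h,c[1]+h),(c[0]-h,c[1]+h)]
    poly(sq((0,0),.095),.06,(0,0,255));
    for c in((.046,.046),(-.046,.046),(-.046,-.046)): poly(sq(c,.043),.06,(255,0,0));poly(sq(c,.037),.01,(0,255,0))
    x0,y0=(112,172) if n=="top" else(120,138)
    cv2.imwrite(f"pics/ov_{n}.png",o[y0*7:(y0+82)*7,x0*7:(x0+95)*7])
E
python3 c.py
```

```text
[144.02743912 196.24695206] [21.8956337  23.62822723] 4.969740867614746 [0.52803491 0.30475496]
[143.94310379 196.18276024] [23.64720154 25.18354416] 4.763641834259033 [0.5282252  0.30500725]
[141.19769669 227.63048553] [22.02697563 23.90371513] 4.316027641296387 [0.43648341 0.31132997]
[141.14561844 227.66429138] [23.77201462 25.43708992] 4.316027641296387 [0.43638622 0.31148062]
[172.80363655 229.76692009] [22.73356438 23.752985  ] 4.0141754150390625 [0.42983251 0.21880142]
[172.75991058 229.793787  ] [24.37314034 25.29336548] 3.945185899734497 [0.42975547 0.21892815]
side corners [array([0.39620904, 0.35846597]), array([0.55953457, 0.32853989]), array([0.56698513, 0.162525  ]), array([0.37878864, 0.1743171 ])]
top corners [array([0.57558958, 0.34395083]), array([0.56293553, 0.15570862]), array([0.38079591, 0.16958735]), array([0.39258871, 0.35512238])]
top divider cross [0.48075588 0.25180749] side [0.47655312 0.25330006]
[164.16830921 191.93815994] [ 8.1765976  17.54315948]
[164.15350246 191.87449837] [ 9.23384953 18.54675484]
[147.29781723 176.5737133 ] [ 8.3329258  17.20437622]
[147.26246834 176.50880432] [ 9.44398308 18.17938423]
[0.4375174  0.23752626]
[0.44446532 0.32765723]
[array([0.4177, 0.3424]), array([0.4161, 0.3116]), array([0.4699, 0.3092]), array([0.4733, 0.344 ]), array([0.4143, 0.2592]), array([0.4087, 0.2201]), array([0.4657, 0.2184]), array([0.4684, 0.2518])]
```

View pics/ov_top.png

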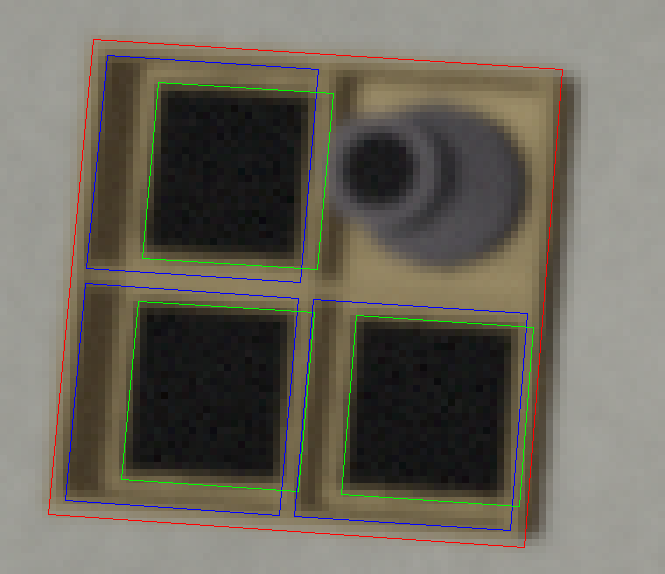

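View pics/ov_side.png

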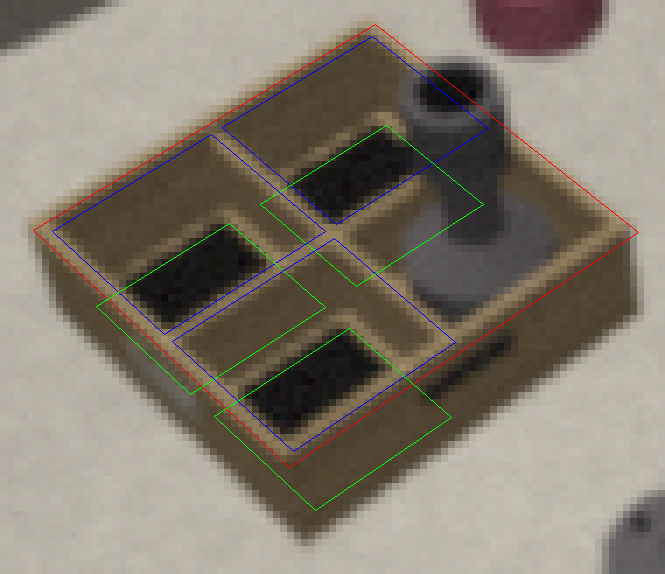

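```bash
cat >> h.py <<'E'
def Q(jdeg):
    f=np.radians((jdeg+90)/2);return [0,float(np.cos(f)),float(np.sin(f)),0]
def best(pos,jdeg):
    o=[]
    for k in(0,180,360,-180):
        q=Q(jdeg+k);s=robot.inverse_kinematics(list(pos),q)
        if s is not None:o.append((abs(s[5]),q))
    return min(o,key=lambda a:a[0])[1] if o else None
def snap(tag):
    for n in("side","top"):
        cv2.imwrite(f"pics/{n}_{tag}.png",cv2.cvtColor(eyes.grab_frame(n),cv2.COLOR_RGB2BGR))
def st(m=""):
    s=robot.read_state();print(m,round(s["clock"],2),np.round(s["tool_pos"],4),np.round(s["ft_force"],1),round(s["gripper_width"],4))
CY=np.degrees(-.0715)
CELL={1:(.5277,.3019),2:(.4359,.3085),3:(.4293,.2167)}
COL={"near":(.4560,-.0952),"far":(.6252,.0454),"hung":(.5794,-.3436)}
E
python3 - <<'E'
from h import *
for nm,p in COL.items():
    for z in(.095,.31):
        print(nm,z,[(j,None if (q:=best((*p,z),j)) is None else round(robot.inverse_kinematics([*p,z],q)[5],2)) for j in(0,30,60,90,120,150)])
for k,p in CELL.items():
    for z in(.1,.31):
        print(k,z,[(j,None if (q:=best((*p,z),j)) is None else round(robot.inverse_kinematics([*p,z],q)[5],2)) for j in(41,131)])
E
```

```text
near 0.095 [(0, np.float64(-0.26)), (30, np.float64(-0.78)), (60, np.float64(-1.31)), (90, np.float64(1.31)), (120, np.float64(0.79)), (150, np.float64(0.26))]
near 0.31 [(0, np.float64(-0.26)), (30, np.float64(-0.78)), (60, np.float64(-1.31)), (90, np.float64(1.31)), (120, np.float64(0.79)), (150, np.float64(0.26))]
far 0.095 [(0, np.float64(0.03)), (30, np.float64(-0.49)), (60, np.float64(-1.01)), (90, np.float64(-1.54)), (120, np.float64(1.08)), (150, np.float64(0.56))]
far 0.31 [(0, np.float64(0.03)), (30, np.float64(-0.49)), (60, np.float64(-1.01)), (90, np.float64(-1.54)), (120, np.float64(1.08)), (150, np.float64(0.56))]
hung 0.095 [(0, np.float64(-0.57)), (30, np.float64(-1.1)), (60, np.float64(1.52)), (90, np.float64(1.0)), (120, np.float64(0.47)), (150, np.float64(-0.05))]
hung 0.31 [(0, np.float64(-0.57)), (30, np.float64(-1.1)), (60, np.float64(1.52)), (90, np.float64(1.0)), (120, np.float64(0.47)), (150, np.float64(-0.05))]
1 0.1 [(41, np.float64(-0.24)), (131, np.float64(1.33))]
1 0.31 [(41, np.float64(-0.24)), (131, np.float64(1.33))]
2 0.1 [(41, np.float64(-0.15)), (131, np.float64(1.42))]
2 0.31 [(41, np.float64(-0.15)), (131, np.float64(1.42))]
3 0.1 [(41, np.float64(-0.3)), (131, np.float64(1.27))]
3 0.31 [(41, np.float64(-0.3)), (131, np.float64(1.27))]
```

```bash
python3 - <<'E'
from h import *
p=COL["near"];q=best((*p,.31),170)
robot.move_ptp([*p,.25],q);st("above")
print(robot.line_to([*p,.095],vel=.12,stop_force=10));st("down")
robot.command_gripper(.03);st("grip")
snap("n1")
robot.line_to([*p,.115],vel=.06);st("lift");snap("n2")
E
python3 - <<'E'
import cv2,numpy as np
s=cv2.imread("pics/side_n2.png")[120:290,150:320];t=cv2.imread("pics/top_n2.png")[130:300,200:370]
cv2.imwrite("pics/v1.png",cv2.convertScaleAbs(cv2.resize(np.hstack([s,t]),(800,400),interpolation=cv2.INTER_CUBIC),alpha=1.4))
E
```

```text
above 2.76 [ 0.4563 -0.0946  0.25  ] [-0.6 -0.6 -0.1] 0.0852
False
down 4.2 [ 0.4568 -0.0954  0.0958] [ 0.4 -1.   0.1] 0.0856
grip 4.67 [ 0.4564 -0.0953  0.0956] [-0.7  0.4  4. ] 0.0426
lift 5.25 [ 0.4563 -0.0952  0.1154] [-0.9  1.2 -2. ] 0.043
```

View pics/v1.png

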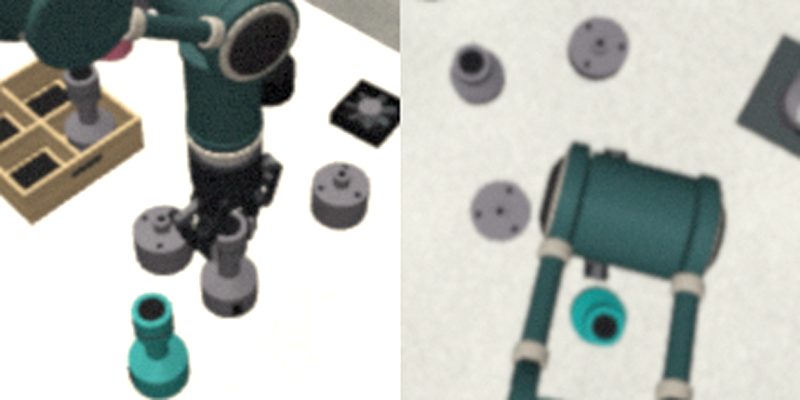

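```bash
cat >> h.py <<'E'
def place(cell,zseat,dz=0.,zt=.30,look=None):
    p=CELL[cell];q=best((*p,zt),41)
    robot.move_ptp([*p,zt],q);st("over")
    robot.line_to([*p,.060+zseat],vel=.2);st("rim")
    if look: snap(look)
def lower(cell,zseat):
    p=CELL[cell]
    r=robot.line_to([*p,zseat+.006],vel=.1,stop_force=8);st(f"low {r}")
    if r: return False
    r=robot.line_to([*p,zseat-.003],vel=.02,stop_force=4);st(f"seat {r}")
    return True
def release(cell,w=.062):
    robot.command_gripper(w);st("open")
    p=robot.read_state()["tool_pos"];robot.line_to([p[0],p[1],.30],vel=.25);st("up")
E
python3 - <<'E'
from h import *
p=COL["near"]
robot.line_to([*p,.30],vel=.25)
place(1,.105,look="p1")
E
python3 - <<'E'
import cv2,numpy as np
s=cv2.imread("pics/side_p1.png")[70:240,90:260];t=cv2.imread("pics/top_p1.png")[110:280,90:260]
cv2.imwrite("pics/v2.png",cv2.convertScaleAbs(cv2.resize(np.hstack([s,t]),(800,400),interpolation=cv2.INTER_CUBIC),alpha=1.4))
E
```

```text
over 7.73 [0.5279 0.3007 0.2997] [ 1.1  0.1 -1.7] 0.043
rim 8.56 [0.5288 0.3019 0.1664] [-0.3  0.6 -0.7] 0.0429
```

View pics/v2.png

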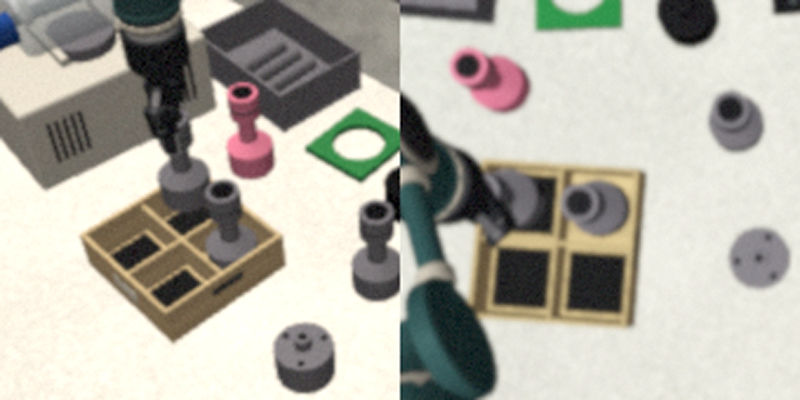

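```bash
python3 - <<'E'
from h import *
if lower(1,.105):
    release(1)
    p=COL["far"];q=best((*p,.25),150)
    robot.move_ptp([*p,.25],q);st("above")
    snap("f0")
E
python3 - <<'E'
import cv2,numpy as np
s=cv2.imread("pics/side_f0.png")[70:240,90:260];t=cv2.imread("pics/top_f0.png")[110:280,90:260]
cv2.imwrite("pics/v3.png",cv2.convertScaleAbs(cv2.resize(np.hstack([s,t]),(800,400),interpolation=cv2.INTER_CUBIC),alpha=1.4))
E
```

```text
low False 9.35 [0.5279 0.302  0.1111] [-0.1  0.8 -1.6] 0.0426
seat True 9.73 [0.5285 0.3023 0.1057] [-0.9 -0.8  3.5] 0.0429
open 10.06 [0.527  0.3015 0.1036] [ 0.2  0.1 -0.6] 0.0623
up 10.99 [0.5262 0.3011 0.2981] [ 0.9  0.1 -0.5] 0.0623
above 12.07 [0.6247 0.0461 0.2492] [-0.6 -0.2 -0.3] 0.0621
```

View pics/v3.png

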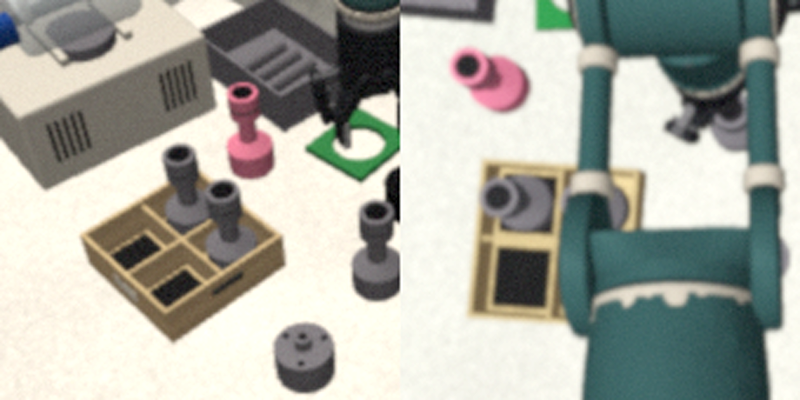

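```bash
python3 - <<'E'
from h import *
p=COL["far"]
robot.command_gripper(.085)
if robot.line_to([*p,.095],vel=.15,stop_force=10): st("HIT"); raise SystemExit
robot.command_gripper(.03);st("grip")
robot.line_to([*p,.30],vel=.2);st("lift")
t=cv2.imread("pics/top_f0.png");s=cv2.imread("pics/side_f0.png")
a=blob(t,(132,194),6);b=blob(s,(166,136),6);print(a,b,onz("top",a[0],.145),onz("side",b[0],.145))
place(2,.105,look="p2")
E
python3 - <<'E'
import cv2,numpy as np
s=cv2.imread("pics/side_p2.png")[70:240,90:260];t=cv2.imread("pics/top_p2.png")[110:280,90:260]
cv2.imwrite("pics/v4.png",cv2.convertScaleAbs(cv2.resize(np.hstack([s,t]),(800,400),interpolation=cv2.INTER_CUBIC),alpha=1.4))
E
```

```text
grip 14.18 [0.6258 0.0456 0.096 ] [-1.1  1.   5.1] 0.0431
lift 15.36 [0.6242 0.0453 0.2979] [ 0.1  0.3 -2.1] 0.0426
(array([131.08955224, 193.08955224]), np.int32(67)) (array([165.4       , 135.28888889]), np.int32(45)) [0.52855164 0.30010516] [0.52761353 0.30340524]
over 16.59 [0.4365 0.308  0.2997] [ 0.2  0.1 -1.9] 0.0424
rim 17.42 [0.437  0.3087 0.1661] [ 1.2  0.4 -2. ] 0.0429
```

View pics/v4.png

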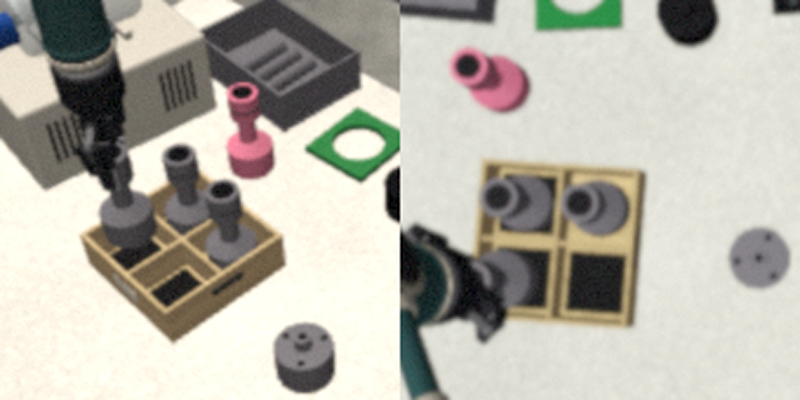

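```bash
python3 - <<'E'
from h import *
if not lower(2,.105): raise SystemExit
release(2)
p=COL["hung"];q=best((*p,.30),60.4)
robot.move_ptp([*p,.30],q);st("above")
robot.command_gripper(.085)
print(robot.line_to([*p,.171],vel=.1,stop_force=8));st("down")
snap("h1")
E
python3 - <<'E'
import cv2,numpy as np
s=cv2.imread("pics/side_h1.png")[180:300,290:410];t=cv2.imread("pics/side_h1.png")[70:240,90:260]
cv2.imwrite("pics/v5.png",cv2.convertScaleAbs(np.hstack([cv2.resize(a,(400,400),interpolation=cv2.INTER_CUBIC) for a in(s,t)]),alpha=1.4))
E
```

```text
low False 18.21 [0.4362 0.3087 0.1113] [ 0.9 -0.1 -1.4] 0.0431
seat True 18.57 [0.4367 0.309  0.106 ] [-0.8 -0.4  3.7] 0.0427
open 18.9 [0.4353 0.3081 0.1043] [0.  0.4 0.5] 0.062
up 19.83 [0.4345 0.3076 0.2982] [0.6 0.2 0.2] 0.0622
above 22.21 [ 0.5798 -0.3427  0.3   ] [ 0.4 -0.3  0.5] 0.0618
False
down 24.01 [ 0.58   -0.344   0.1721] [0.3 0.6 0.4] 0.085
```

View pics/v5.png

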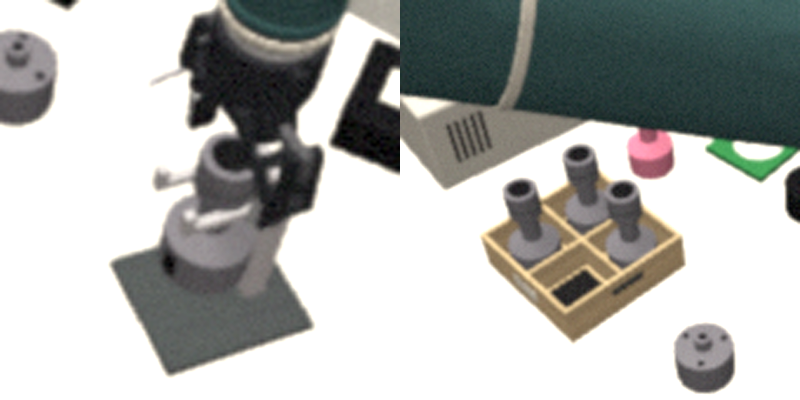

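Run:
```python
from h import *
from scipy.spatial.transform import Rotation as Ro
s=robot.read_state();w=s["tool_rot"];R=Ro.from_quat([w[1],w[2],w[3],w[0]]).as_matrix();print(np.round(R,3))
p=np.array(s["tool_pos"]);im=cv2.imread("pics/side_h1.png")
k=5;x0,y0=290,170
o=cv2.convertScaleAbs(cv2.resize(im[y0:y0+120,x0:x0+120],None,fx=k,fy=k,interpolation=cv2.INTER_CUBIC),alpha=1.6,beta=20)
for sg in(-1,1):
  for d in(.0425,.057):
    for dx in(-.011,.011):
      a=[tuple(int(v) for v in (proj("side",p+R@np.array([dx,sg*d,z]))-[x0,y0])*k) for z in(-.013,-.05)]
      cv2.line(o,a[0],a[1],(0,0,255) if sg>0 else(0,200,0),1)
cv2.imwrite("pics/v6.png",o)
```

```text
[[ 0.87  -0.494  0.001]
 [-0.494 -0.87  -0.001]
 [ 0.002  0.    -1.   ]]
```

View pics/v6.png

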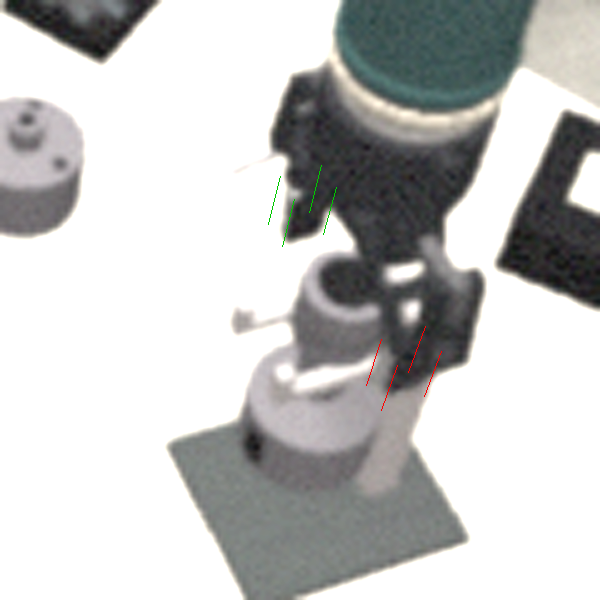

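```bash
python3 - <<'E'
from h import *
robot.command_gripper(.03);st("grip")
p=COL["hung"];z0=robot.read_state()["tool_pos"][2]
r=robot.line_to([*p,.171+.024],vel=.06,stop_force=12);st(f"lift {r}")
snap("h2")
E
python3 - <<'E'
import cv2,numpy as np
s=cv2.imread("pics/side_h2.png")[180:300,290:410];t=cv2.imread("pics/top_h2.png")[110:230,320:440]
cv2.imwrite("pics/v7.png",cv2.convertScaleAbs(np.hstack([cv2.resize(a,(400,400),interpolation=cv2.INTER_CUBIC) for a in(s,t)]),alpha=1.4))
E
```

```text
grip 24.57 [ 0.5797 -0.3438  0.1715] [-0.1 -0.7  2.1] 0.0427
lift False 25.12 [ 0.5796 -0.3437  0.1955] [ 0.6  0.2 -1.6] 0.0426
```

View pics/v7.png

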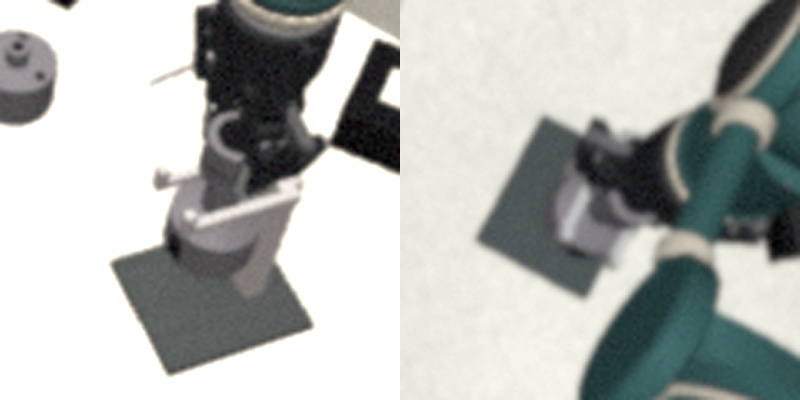

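```bash
python3 - <<'E'
from h import *
p=np.array(COL["hung"]);d=np.array([-.869,.494])
r=robot.line_to([*(p+.115*d),.195],vel=.1,stop_force=10);st(f"drawn {r}")
snap("h3")
E
python3 - <<'E'
import cv2,numpy as np
s=cv2.imread("pics/side_h3.png")[170:310,250:390]
cv2.imwrite("pics/v8.png",cv2.convertScaleAbs(cv2.resize(s,(500,500),interpolation=cv2.INTER_CUBIC),alpha=1.4))
E
```

```text
drawn False 26.52 [ 0.48   -0.2871  0.1952] [-0.5 -0.3 -1.8] 0.0427
```

View pics/v8.png

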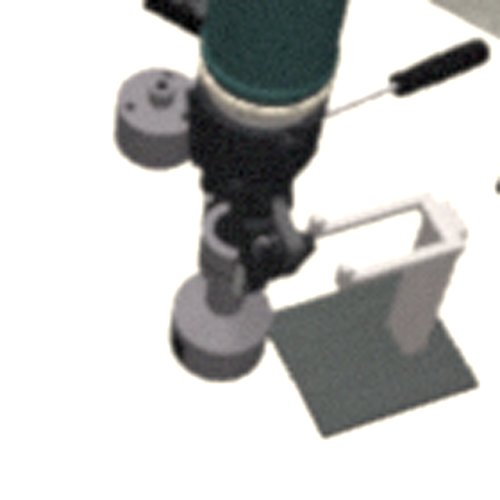

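```bash
python3 - <<'E'
from h import *
s=robot.read_state()["tool_pos"]
robot.line_to([s[0],s[1],.31],vel=.2);st("up")
place(3,.1115,zt=.31,look="p3")
E
python3 - <<'E'
import cv2,numpy as np
s=cv2.imread("pics/side_p3.png")[70:240,90:260];t=cv2.imread("pics/top_p3.png")[110:280,90:260]
cv2.imwrite("pics/v9.png",cv2.convertScaleAbs(cv2.resize(np.hstack([s,t]),(800,400),interpolation=cv2.INTER_CUBIC),alpha=1.4))
E
```

```text
up 27.35 [ 0.4795 -0.2867  0.3087] [ 0.4  1.2 -2.3] 0.0427
over 29.19 [0.4295 0.2162 0.3096] [-0.3  0.5 -2.2] 0.0423
rim 30.03 [0.4303 0.2169 0.1726] [-0.1 -1.1 -2.5] 0.0426
```

View pics/v9.png

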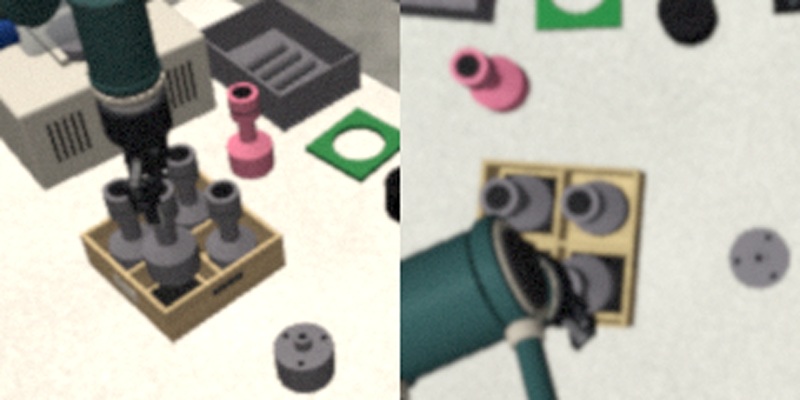

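```bash
python3 - <<'E'
from h import *
if lower(3,.1115):
    release(3)
    robot.move_ptp([.5,-.1,.35],best((.5,-.1,.35),0));st("away")
    snap("e")
    t=cv2.imread("pics/top_e.png");s=cv2.imread("pics/side_e.png")
    for k in(1,2,3):
        P=[*CELL[k],.145];a=blob(t,proj("top",P),7);b=blob(s,proj("side",P),7)
        print(k,CELL[k],[None if v is None else np.round(onz(n,v[0],.145),4) for n,v in(("top",a),("side",b))])
    a=blob(t,(166,196),7);print("packed",onz("top",a[0],.141))
E
python3 - <<'E'
import cv2,numpy as np
s=cv2.imread("pics/side_e.png")[70:240,90:260];t=cv2.imread("pics/top_e.png")[110:280,90:260]
cv2.imwrite("pics/v10.png",cv2.convertScaleAbs(cv2.resize(np.hstack([s,t]),(800,400),interpolation=cv2.INTER_CUBIC),alpha=1.4))
E
```

```text
low False 30.82 [0.4297 0.2169 0.1179] [-0.4  0.4 -2. ] 0.0429
seat True 31.22 [0.4301 0.2169 0.1114] [-0.2  0.2  3.7] 0.0425
open 31.54 [0.4286 0.2163 0.1098] [-1.6 -0.3  0.1] 0.062
up 32.45 [0.4277 0.216  0.2983] [ 0.4 -0.2 -1.5] 0.0619
away 33.69 [ 0.4998 -0.0991  0.3492] [-0.2  0.7 -0.6] 0.0619
1 (0.5277, 0.3019) [array([0.5278, 0.2998]), array([0.5276, 0.3034])]
2 (0.4359, 0.3085) [array([0.4356, 0.3072]), array([0.4361, 0.3105])]
3 (0.4293, 0.2167) [array([0.43  , 0.2143]), array([0.4306, 0.2183])]
packed [0.52126502 0.21085662]
```

View pics/v10.png

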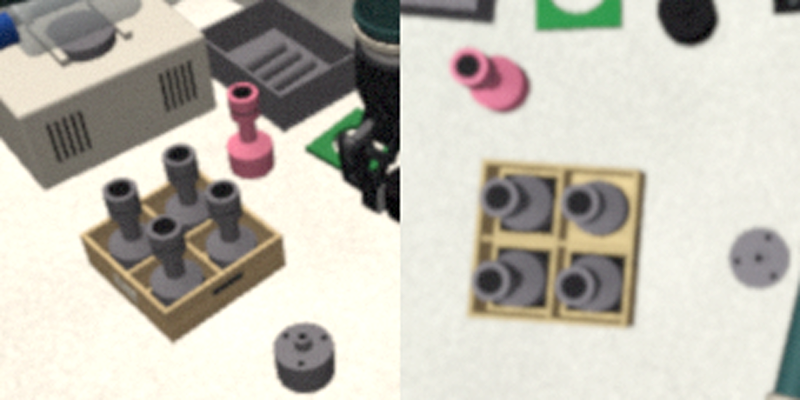

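All four columns are upright in their cells and the packed one has not moved. The robot is clear, so I'm handing in.

```bash
python3 -c "
from rig import robot
robot.sign_off()"
```

```text
the job is handed in; nothing more can be done
```

All three loose columns are in the crate's padded cells, and I handed the job in at about 34 s of the 72 s allowed. No verdict was reported.

- **What I did:** I gripped both table columns by the head and set each down until the wrist felt contact. The hung column was lifted 24 mm over the tips, drawn 115 mm off the fork, then raised and set down the same way.
- **Last checks:** In the final pictures all four columns stand upright in their cells, and the robot is clear of everything. Averaging the two cameras, the placed heads are within about 1 mm of my cell centres.
- **Packed column:** It moved less than 1 mm between the first and last pictures.
- **Housings:** I did not re-measure the squat housings. Nothing came near them, and no downward move before a grip was stopped by its force limit.
- **Disagreement:** The two cameras differed by about 3.5 mm in y throughout, so I used the average. My first estimates of the crate's centre also varied by several millimetres, so the true pad offset could be a few millimetres, well inside the 25 mm limit.

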